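Press the relays home and snap the cover onto a relay case

TASK

Finish closing up the relay case. Press both blue plug-in relays down until they are fully home in their sockets, then push the light grey cover along the case until its two tongues are right in under the lugs at the far end, and press its near end down until both spring catches have snapped over its edge. Leave the tools and parts lying around it where they are.

Things in the scene. Friction and masses are not known exactly. Their poses are not given: they have to be found in the camera images.
- relay_case: Open-topped dark grey plastic case 150 (x) x 97 (y) x 46 mm on an aluminium plate 200 x 132 x 4 mm, screwed down, does not move. Origin: plate underside centre, on the worktop; +x to the end with two fixed lugs ('lug end', away from the robot), -x to the 'catch end'. The cover slides along x on the side rims, 42 mm above the worktop, between side rails 46 mm high.
- lug_left (a point): Middle of the inner edge of the left lug's roof, underside (case frame x 66.5, y 27, z 48.2 mm). A lug is a fixed dark grey roof 24 mm wide, top 52 mm above the worktop, over the end wall; its stop face lies 8 mm further in +x, at x = 74.5 mm.
- lug_right (a point): The same for the right lug (y = -27 mm). To the right of the case stands an obstacle that is not tracked: a fixed grey bench power supply, 310 x 260 x 165 mm high, its middle 0.68 m ahead of the robot and turned 45 degrees; pass over or round it.
- relay_left (a joint): Height in m of the left (+y) blue relay above fully home: 0 = home, 0.007 to 0.0115 at the start. It moves straight up and down only, takes about 5 N to push down, stays where it is left, and meets a hard stop at home.
- relay_right (a joint): The same for the right (-y) blue relay.
- relay_left_top (a point): Centre of the top of the left relay, a blue block 12 (x) x 29 (y) x 26 mm at x = 49, y = 20 mm in the case's frame. Its top is 40 mm above the worktop when home, 2 mm under the rims; a relay that stands proud blocks the cover's way.
- relay_right_top (a point): The same for the right relay, at y = -20 mm.
- cover: Loose light grey plastic plate 140 (x) x 90 (y) x 4 mm, 0.09 kg, with two 20 mm wide tongues reaching 9 mm past its +x edge. Origin: centre of the plate's underside; x to the tongues, z up. Starts drawn back 46 to 52 mm to the catch end, tilted about 8 degrees on the catches and overhanging them: a press on the overhang would tip it off. Home: x -4.5, z 42 mm in the case's frame.
- rib_top (a point): Centre of the top of the cover's thumb rib, a raised bar 9 (x) x 60 (y) mm, 10 mm above the plate, 26.5 mm from the catch-end edge. 1 to 2 N on its catch-end side slides the cover until the tongues stop hard, rib then at x = -48 mm in the case's frame and the catch end still about 11 mm proud on the catches. Then 8 to 20 N down on the rib snaps it home, rib top 56 mm above the worktop.
- tongue_left (a point): Tip of the cover's left (+y) tongue, mid-thickness (tongue 3 mm thick). When home: x = 74 mm, z = 44.5 mm in the case's frame.
- tongue_right (a point): The same for the right (-y) tongue.
- near_left (a point): Top of the cover's catch-end edge at the left catch (y = +30 mm). 46 mm above the worktop when home, about 56 mm when resting on the catch.
- near_right (a point): The same at the right catch (y = -30 mm).
- catch_left (a joint): Left spring catch: a black springy arm 12 mm wide outside the case's catch-end wall at y = +30 mm, top 55 mm above the worktop; its sloping nose hooks 2.5 mm over the cover's edge. 0 rad = upright, positive = bent outward from the case; about 0.07 rad lets the edge pass, and it springs back by itself.
- catch_right (a joint): The same, right catch at y = -30 mm.
- screwdriver_red: Red screwdriver, 171 mm long, lying on the worktop to the left of the case; origin at the middle of its underside. Loose; leave alone.
- multimeter: Yellow and black hand multimeter 140 x 66 x 41 mm, lying beyond the lug end of the case; origin at the middle of its underside. Loose; leave alone.
- spare_relay: Spare blue relay 12 x 29 x 26 mm standing on the worktop to the left of the case; origin at the middle of its underside. Loose; leave alone.

How it is judged (in metres and radians):
On the way, in this order (a step that is already met when the one before it is completed fails the run):
1. both relays pressed fully home (value of joint each of relay_left, relay_right below 0.0015 m), for 0.2 s.
2. the cover slid in until both tongues are under the lugs (x of each of tongue_left, tongue_right in the frame of relay_case above 0.0705 m and z of each of tongue_left, tongue_right in the frame of relay_case below 0.0475 m), for 0.1 s.
At the end, for the whole second after the job is handed in: Both relays within 1.5 mm of fully home; both tongue tips under the lugs, within 4 mm of the stop face; the cover's catch-end edge down under both catches (its top no more than 48 mm above the worktop) with both catches sprung back upright (within 0.03 rad); the cover at rest (all of step 1 and all of step 2 and z of each of near_left, near_right in the frame of relay_case below 0.048 m and value of joint each of catch_left, catch_right below 0.03 rad and linear speed of cover below 0.01 m/s); the robot touches nothing.
It fails at once if the screwdriver is moved more than 25 mm (distance of screwdriver_red from where it was at the start of the episode above 0.025 m).
It fails at once if the multimeter is moved more than 25 mm (distance of multimeter from where it was at the start of the episode above 0.025 m).
It fails at once if the spare relay is moved more than 25 mm (distance of spare_relay from where it was at the start of the episode above 0.025 m).
It also fails if it takes over 51 s, if anything falls off the work surface, if the arm or the gripper's body presses on something with over 40 N, if the wrist force passes 120 N, or if a joint passes its speed limit or range.

ROBOT

A 7-joint arm with a two-finger parallel gripper is mounted at the origin on a cart in front of the work surface, level with it; the furniture and walls round the work are solid. World frame = base frame: x ahead of the robot, y to its left, z up, the work surface at z = 0. Lengths are in mm, angles in rad, forces in N, time in s.
With the tool pointing down it reaches from about 400 to 875 mm from the base axis. Payload 6.5 kg.
Tool frame: the origin (TCP) lies on the centre line of the jaws, within the pads' length; the fingertips stand 8 mm ahead of it and the grasp point (between the pads) lies 11 mm behind it; z points along the fingers, y is the direction in which the jaws open and shut (so a half turn about z gives the same grasp; the last joint's range is limited). The gripper opens to 85 mm and grips with 20 to 120 N. Pads are 22 mm wide; open, the fingers measure 114 mm over their backs; the gripper's body (76 mm by 85 mm) begins 54 mm behind the grasp point. The pads swing forward as they close: fully open they stand 13 mm farther back than shut.
Start: joints at [1.152, 0.536, -0.004, 1.538, 0.003, 1.067, -0.071], TCP at [224.588, -609.959, 239.29] pointing down, gripper open.
Joint ranges: [-2.7, 2.7], [-0.37, 2.16], [-1.27, 1.26], [0.24, 2.4], [-1.31, 4.45], [0.19, 1.91], [-2.76, 2.76]. Speed limits (rad/s): [2.39, 2.39, 3.14, 3.14, 3.14, 3.14, 3.14].

INTERFACE

Orientations are given as a unit quaternion [w, x, y, z].
In Python, from cell import arm, planner, viewer, ticket, finder gives the robot as it stands. Calls block until the motion is done:
- arm.move_ptp(position, orientation): joint-space move of the TCP to a pose.
- arm.move_linear(position, frame=None, max_speed=150, f_stop=None): straight line of the TCP; frame=None keeps the orientation; max_speed is the mean speed in mm/s. With f_stop (N) it stops when the force on the tool has changed by that much, and returns True; else False.
- arm.set_joints(angles): joint-space move.
- arm.gripper_to(opening): finger opening in mm; the grip force is fixed at half the most; returns when the fingers have stopped.
- arm.sleep(seconds).
- planner.ik(position, orientation): joint angles nearest the present ones, or None.
- arm.get_obs(): the state.
- viewer.camera(name): name is "scene" or "top"; returns (picture, depth): 384x512x3 uint8, red, green, blue; 384x512 float32, mm along the optical axis (not along the pixel's ray), 0 where there is no reading.
- viewer.camera_params(name): a dict with "K" (3x3 intrinsics, pixels), "world_to_cam" (4x4, takes a point from world to camera coordinates). Camera axes: x right, y up, looking along -z (the intrinsics and any distortion apply to the point x, -y, -z); pixel columns grow to the right and rows downward; lengths in mm; the calibration is good to about 2 mm. A picture is of the moment at which its call begins. camera_params takes no time and is no camera call.
A pose or a line that the arm cannot do raises arm.PlanningError and nothing moves.
- ticket.sign_off(): hands the job in, once; it reports no verdict.
Trained networks look in the newest picture that a camera, given by its name, has taken for a name from the list of things; names that differ only in an ending like _2 or _b are one class to them, and where a whole thing is asked for, a point or a joint stands for the part that bears it (a point fixed in the world has none). Each returns a list of dicts, best first, with "p" (0 to 1); they miss things now and then, are a little off and sometimes report something else, mostly with a low value. They report only what shows in the picture. A call takes as long as a camera call.
- finder.spot_in(camera, label): "location" ([x, y, z] in mm, in world coordinates, good to about 4 mm: the middle of the surface that is visible of it).
- finder.mark_of(camera, label): "location" ([x, y, z] in mm, in world coordinates, good to about 4 mm: a listed point, or the origin of a listed thing).
The state is a dict: "time": time; "qpos": joint angles; "qvel": joint speeds; "joint_efforts": joint torques, N m; "tool_pos": TCP position; "eef_rot": TCP orientation; "wrist_force": force on the tool from outside, world axes, zero at the start; "torque": the same for the moment, N m; "grip_width": finger opening in mm.
Only numpy, scipy, OpenCV 4.12 (cv2) and the standard library are available. Lean on these libraries where they do the work, as an engineer would, in place of code of your own. Each camera call takes 0.05 s, during which the arm holds its last target.

## Working session

There is one attempt and no reset: what is moved stays moved. The work goes in short steps, each a Python script; the robot and the scene stay as the last script left them, time stands still between calls to the robot, and variables do not carry over. Pictures are saved under pics/ and viewed, and the job is handed in when it is done.

```bash
mkdir -p pics; ls; python3 - <<'E'
from cell import arm, planner, viewer, ticket, finder
import cv2,numpy as np
o=arm.get_obs();print(o['time'],o['tool_pos'],o['eef_rot'],o['wrist_force'],o['grip_width'])
for n in("scene","top"):
    p,d=viewer.camera(n);cv2.imwrite(f"pics/{n}0.png",p[:,:,::-1]);np.savez(f"pics/{n}0.npz",p=p,d=d)
    c=viewer.camera_params(n);print(n,{k:(np.round(v,4).tolist() if hasattr(v,'shape') else v) for k,v in c.items()})
    for l in ["relay_case","lug_left","lug_right","relay_left_top","relay_right_top","rib_top","cover","tongue_left"]:
        r=finder.mark_of(n,l);print(l,[(np.round(x['location'],1).tolist(),round(x['p'],2)) for x in r[:2]])
print(arm.get_obs()['time'])
E
```

```text
pics
0.0 [ 224.34486222 -609.39294465  238.40515953] [-8.54007351e-04  9.84477345e-01  1.75509487e-01 -2.20369317e-04] [-0.22117784  0.77312816  0.08689954] 85.69731880772589
scene {'K': [[445.2437, 0.0, 261.1388], [0.0, 445.2437, 191.2196], [0.0, 0.0, 1.0]], 'world_to_cam': [[-0.5104, -0.8599, 0.003, 545.5489], [0.4838, -0.2843, 0.8277, -241.5766], [-0.7109, 0.4239, 0.5612, -682.452], [0.0, 0.0, 0.0, 1.0]]}
relay_case [([474.6, 316.6, -0.3], 0.83)]
lug_left [([525.0, 368.5, 50.0], 0.62)]
lug_right [([545.6, 319.1, 49.2], 0.62)]
relay_left_top [([511.8, 353.1, 50.3], 0.53), ([523.0, 368.0, 50.0], 0.48)]
relay_right_top [([524.3, 323.9, 44.5], 0.71), ([472.7, 318.7, -0.8], 0.44)]
rib_top [([386.7, 284.3, 70.7], 0.95), ([513.4, 353.9, 44.9], 0.3)]
cover [([428.7, 295.0, 49.8], 0.59), ([489.3, 354.1, 41.3], 0.29)]
tongue_left [([489.5, 353.5, 41.9], 0.89)]
top {'K': [[430.1487, 0.0, 255.2669], [0.0, 430.1487, 195.6271], [0.0, 0.0, 1.0]], 'world_to_cam': [[0.0237, -0.999, -0.0383, 336.6058], [0.9948, 0.0198, 0.0997, -536.7202], [-0.0989, -0.0405, 0.9943, -877.6444], [0.0, 0.0, 0.0, 1.0]]}
relay_case [([474.9, 318.9, -0.3], 0.88)]
lug_left [([519.1, 365.3, 47.0], 0.67)]
lug_right [([547.8, 320.0, 47.9], 0.61)]
relay_left_top [([507.8, 356.3, 55.1], 0.39)]
relay_right_top [([527.2, 319.9, 45.8], 0.45)]
rib_top [([388.9, 278.1, 66.8], 0.64)]
cover [([376.4, 241.6, 67.1], 0.66), ([424.4, 294.3, 44.0], 0.63)]
tongue_left [([391.1, 280.7, 68.7], 0.52)]
0.9
```

View pics/scene0.png

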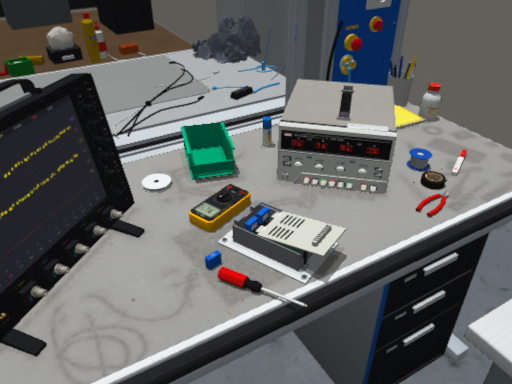

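View pics/top0.png

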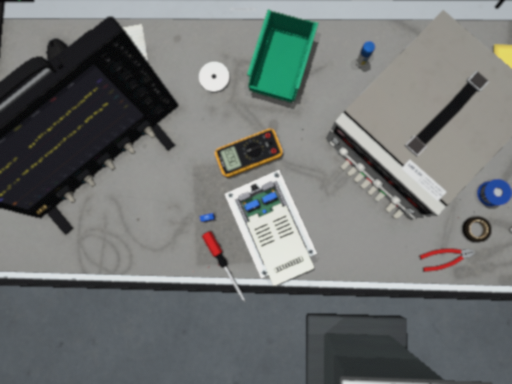

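```bash
cat > h.py <<'E'
import numpy as np,cv2
def cloud(d,c):
    K=np.array(c["K"]);T=np.array(c["world_to_cam"]);h,w=d.shape
    u,v=np.meshgrid(np.arange(w),np.arange(h))
    x=(u-K[0,2])/K[0,0]*d;y=(v-K[1,2])/K[1,1]*d
    P=np.stack([x,-y,-d],-1)
    return (P-T[:3,3])@T[:3,:3]
def proj(P,c):
    K=np.array(c["K"]);T=np.array(c["world_to_cam"]);q=np.asarray(P)@T[:3,:3].T+T[:3,3]
    q=q*[1,-1,-1];q=q@K.T;return q[:,:2]/q[:,2:]
def frame(o,yaw,z=0):
    c,s=np.cos(yaw),np.sin(yaw)
    return lambda p:np.array([o[0]+c*p[0]-s*p[1],o[1]+s*p[0]+c*p[1],p[2]])
E
python3 - <<'E'
from cell import viewer
from h import *
for n in("scene","top"):
    f=np.load(f"pics/{n}0.npz");c=viewer.camera_params(n);W=cloud(f['d'],c);p=f['p'].astype(int)
    if n=="top":
        m=(W[...,2]>-20)&(W[...,2]<15)&(np.abs(W[...,0]-475)<300)&(np.abs(W[...,1]-318)<300)
        print('table z',np.median(W[...,2][m]))
    near=(np.hypot(W[...,0]-475,W[...,1]-318)<140)
    blue=near&(p[...,2]>p[...,0]+50)&(p[...,2]>100)
    k,l,st,ce=cv2.connectedComponentsWithStats(blue.astype(np.uint8))
    for i in range(1,k):
        if st[i,4]>8:
            q=W[l==i];print(n,'blue',st[i,4],ce[i].round(1),np.median(q,0).round(1),np.percentile(q[:,2],[5,50,95]).round(1))
    # cover: light, z 38..70
    co=near&(W[...,2]>35)&(W[...,2]<75)&(p.min(-1)>150)
    q=W[co];r=cv2.minAreaRect(q[:,:2].astype(np.float32));print('cover',co.sum(),r)
    pl=near&(W[...,2]<9)&(W[...,2]>-6)&(p.min(-1)>170)
    q=W[pl];print('plate',pl.sum(),cv2.minAreaRect(q[:,:2].astype(np.float32)),np.median(q[:,2]))
f=np.load("pics/top0.npz")['p'][160:295,190:330,::-1];cv2.imwrite("pics/t0c.png",cv2.resize(f,None,fx=5,fy=4.4,interpolation=cv2.INTER_CUBIC))
f=np.load("pics/scene0.npz")['p'][195:285,210:350,::-1];cv2.imwrite("pics/s0c.png",cv2.resize(f,None,fx=5,fy=5,interpolation=cv2.INTER_CUBIC))
E
```

```text
scene blue 65 [262.3 210.8] [524.1 317.6  47.6] [27.  47.6 49.5]
scene blue 74 [250.9 220.3] [507.8 354.1  49.1] [26.  49.1 50.7]
scene blue 58 [214.2 253.8] [481.8 448.1  25.1] [-0.2 25.1 26.9]
cover 1854 ((451.46905517578125, 306.62890625), (197.1267852783203, 94.01507568359375), 24.047916412353516)
plate 1069 ((452.4671630859375, 293.1734619140625), (226.74569702148438, 227.8265380859375), 6.728098392486572) 3.104611794571041
table z -0.2324852470891349
top blue 109 [268.8 196.8] [525.6 319.1  47.4] [11.3 47.4 50. ]
top blue 110 [251.5 204.4] [509.9 355.8  48.3] [11.2 48.3 51.6]
top blue 20 [263.8 210.8] [498.3 329.4  19.4] [ 8.4 19.4 24.3]
top blue 65 [208.6 216.6] [482.4 446.6  25. ] [13.2 25.  27.8]
cover 3213 ((454.63555908203125, 307.3326416015625), (198.2328338623047, 96.91023254394531), 25.30051612854004)
plate 1884 ((443.7425537109375, 336.88214111328125), (238.70867919921875, 196.15476989746094), 25.144792556762695) 3.3984512407757608
```

View pics/t0c.png

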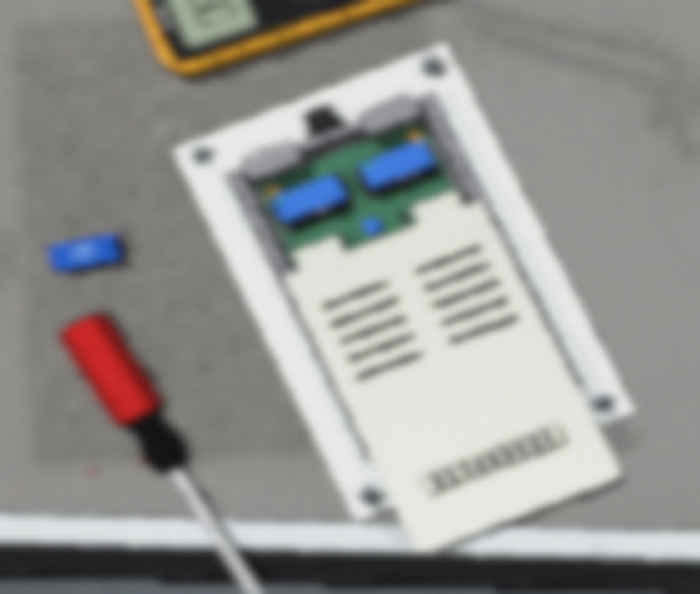

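View pics/s0c.png

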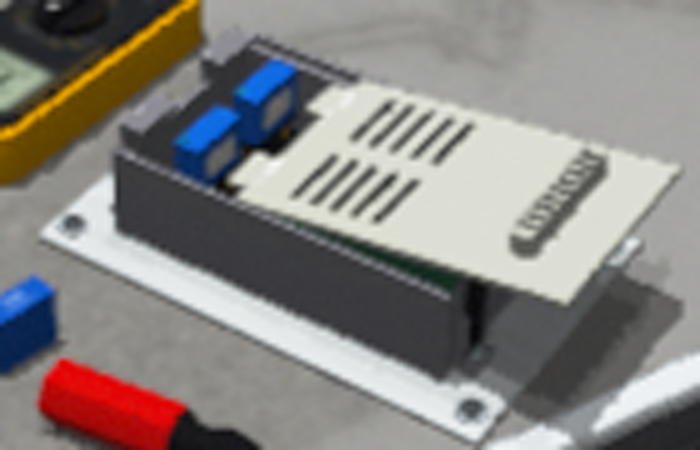

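The top crop shows the plate's four corners at crop pixels (175,150), (447,42), (633,412) and (357,518). The relays sit near (312,200) and (400,165), and the cover's rib near (495,460). Next I fit the case pose from the plate corners and check it against the relays.

```bash
cat >> h.py <<'E'
def ray(px,z,c):
    K=np.array(c["K"]);T=np.array(c["world_to_cam"])
    d=np.array([(px[0]-K[0,2])/K[0,0],-(px[1]-K[1,2])/K[1,1],-1.])@T[:3,:3]
    o=-T[:3,3]@T[:3,:3];return o+d*(z-o[2])/d[2]
E
python3 - <<'E'
from cell import viewer
from h import *
for n,pts,off,sc in(("top",[(175,150,100,66),(447,42,100,-66),(633,412,-100,-66),(357,518,-100,66)],(190,160),(5,4.4)),("scene",[(40,237,100,66),(487,443,-100,66)],(210,195),(5,5))):
    c=viewer.camera_params(n)
    w=[];m=[]
    for a,b,x,y in pts:
        q=ray((off[0]+(a+.5)/sc[0]-.5,off[1]+(b+.5)/sc[1]-.5),4,c);w.append(q[:2]);m.append((x,y))
    w=np.array(w);m=np.array(m,float)
    wc=w-w.mean(0);mc=m-m.mean(0);z=np.sum((wc[:,0]+1j*wc[:,1])*np.conj(mc[:,0]+1j*mc[:,1]))/np.sum(mc**2)
    yaw=np.angle(z);R=np.array([[np.cos(yaw),-np.sin(yaw)],[np.sin(yaw),np.cos(yaw)]])
    o=w.mean(0)-R@m.mean(0);print(n,o,np.degrees(yaw),'scale',abs(z),'resid',(w-o-m@R.T).round(1).tolist())
    f=np.load(f"pics/{n}0.npz");p=f['p'].astype(int);W=cloud(f['d'],c);F=frame(o,yaw)
    near=(np.hypot(W[...,0]-475,W[...,1]-318)<140)
    L=(W[...,:2]-o)@R
    blue=near&(p[...,2]>p[...,0]+50)&(p[...,2]>100)&(W[...,2]>40)
    for s in(1,-1):
        q=blue&(L[...,1]*s>5)&(np.abs(L[...,1])<45);print('relay',s,np.c_[L[q],W[q][:,2]].mean(0),np.percentile(W[q][:,2],[20,50,80]))
    co=near&(np.abs(L[...,1])<40)&(p.min(-1)>140)&(W[...,2]>38)
    for xx in range(-130,60,6):
        q=co&(np.abs(L[...,0]-xx)<2)
        if q.sum()>5: print(xx,W[q][:,2].mean().round(1),end=' | ')
    print()
E
```

```text
top [473.3818078 316.0330315] 24.97802872623251 scale 0.9896142214912746 resid [[-1.1, -1.3], [-0.3, 0.3], [-0.1, 1.7], [1.5, -0.7]]
relay 1 [ 39.99430004  19.02061103 142.74554129] [48.0034177  49.24769885 51.02930121]
relay -1 [ 48.76156341 -19.68754878  47.6017866 ] [46.65812829 48.08846711 49.08016496]
-118 64.0 | -112 62.9 | -106 62.2 | -100 61.8 | -94 68.2 | -88 64.3 | -82 59.3 | -76 58.3 | -70 57.5 | -64 56.9 | -58 56.1 | -52 55.2 | -46 54.3 | -40 53.6 | -34 739.0 | -28 52.4 | -22 51.2 | -16 50.4 | -10 50.1 | -4 48.8 | 2 48.0 | 8 47.3 | 14 46.3 | 20 45.0 | 26 44.7 | 
scene [469.67671829 316.09386722] 25.807589871102365 scale 1.0032680275916634 resid [[0.3, 0.1], [-0.3, -0.1]]
relay 1 [50.41621927 20.90727622 49.36631146] [48.7138917  49.39522503 50.21142908]
relay -1 [ 50.3231275  -20.17614328  47.73216267] [47.18217142 47.85996009 48.73606733]
-118 63.8 | -112 63.2 | -106 62.4 | -100 61.7 | -94 64.7 | -88 66.7 | -82 59.7 | -76 58.5 | -70 57.8 | -64 56.9 | -58 56.1 | -52 55.2 | -46 54.4 | -40 53.7 | -34 52.7 | -28 52.1 | -22 51.4 | -16 50.9 | -10 49.9 | -4 48.9 | 2 48.5 | 8 47.3 | 14 46.6 | 20 45.7 | 26 44.9 |
```

```bash
cat >> h.py <<'E'
O=np.array([473.,316.3]);YAW=np.radians(25.1)
F=frame(O,YAW)
def Q(yawdeg):  # pointing down, tool x at yawdeg (world)
    a=np.radians(yawdeg)/2;return [0.,float(np.cos(a)),float(np.sin(a)),0.]
def L(p): # world->case
    d=np.asarray(p)[:2]-O;c,s=np.cos(YAW),np.sin(YAW)
    return np.array([c*d[0]+s*d[1],-s*d[0]+c*d[1],p[2]])
E
python3 - <<'E'
from cell import arm, planner
from h import *
print(arm.get_obs()['qpos'].round(2) if hasattr(arm.get_obs()['qpos'],'round') else arm.get_obs()['qpos'])
for y in(25.1,205.1,115.1,-64.9):
    for p in((49,20,300),(49,20,48),(49,-20,48),(-110,0,60),(-48,0,60)):
        q=planner.ik(F(p).tolist(),Q(y));print(y,p,None if q is None else np.round(q,2))
E
```

```text
[ 1.15  0.54 -0.    1.54  0.    1.07 -0.07]
25.1 (49, 20, 300) [ 0.    0.66 -1.07  1.51  0.59  1.32 -2.26]
25.1 (49, 20, 48) [-0.32  0.8  -0.51  1.7   0.52  0.78 -2.22]
25.1 (49, -20, 48) [-0.29  0.78 -0.47  1.72  0.48  0.76 -2.13]
25.1 (-110, 0, 60) [-0.2   0.62 -0.65  2.11  0.65  0.62 -2.44]
25.1 (-48, 0, 60) [-0.24  0.67 -0.58  1.96  0.58  0.68 -2.32]
205.1 (49, 20, 300) [ 0.    0.66 -1.07  1.51  0.59  1.32  0.88]
205.1 (49, 20, 48) [ 0.01  1.06 -1.08  1.68  1.05  1.09  0.59]
205.1 (49, -20, 48) [ 0.07  1.05 -1.08  1.7   1.05  1.09  0.65]
205.1 (-110, 0, 60) [ 0.1   0.84 -1.08  2.09  1.02  0.88  0.41]
205.1 (-48, 0, 60) [ 0.09  0.92 -1.08  1.94  1.02  0.97  0.5 ]
115.1 (49, 20, 300) [-0.03  0.62 -1.    1.51  0.54  1.3  -0.65]
115.1 (49, 20, 48) [-0.06  0.98 -0.95  1.69  0.93  1.   -0.92]
115.1 (49, -20, 48) [-0.11  0.87 -0.74  1.71  0.74  0.87 -0.74]
115.1 (-110, 0, 60) [ 0.06  0.79 -1.01  2.1   0.97  0.83 -1.12]
115.1 (-48, 0, 60) [-0.18  0.7  -0.67  1.96  0.66  0.71 -0.81]
-64.9 (49, 20, 300) [ 0.    0.66 -1.07  1.51  0.59  1.32  2.45]
-64.9 (49, 20, 48) [ 0.01  1.06 -1.08  1.68  1.05  1.09  2.16]
-64.9 (49, -20, 48) [ 0.07  1.05 -1.08  1.7   1.05  1.09  2.22]
-64.9 (-110, 0, 60) [ 0.1   0.84 -1.08  2.09  1.02  0.88  1.98]
-64.9 (-48, 0, 60) [ 0.09  0.92 -1.08  1.94  1.02  0.97  2.07]
```

```bash
python3 - <<'E'
from cell import arm, planner
from h import *
arm.move_linear([215,-585,310],max_speed=250)
q=np.array(arm.get_obs()['qpos']);q[0]=-0.60;q[6]+=1.48
arm.set_joints(q.tolist())
arm.gripper_to(0)
o=arm.get_obs();print(o['time'],o['tool_pos'],np.round(o['qpos'],2),o['grip_width'],o['wrist_force'])
for p in((49,20,80),(49,-20,48),(-120,0,60),(-48,0,100)):
    print(np.round(planner.ik(F(p).tolist(),Q(205.1)),2))
E
```

```text
5.4583 [537.78123465 315.55871027 311.23758744] [-0.6   0.43 -0.    1.53  0.    1.18  1.41] -0.2504314714666139 [-1.00411871 -0.39279861  0.0225965 ]
[-0.67  0.69 -0.02  1.72  0.02  0.74  1.31]
[-0.61  0.73 -0.01  1.74  0.01  0.67  1.38]
[-0.7   0.52 -0.04  2.16  0.04  0.46  1.24]
[-0.67  0.53 -0.03  1.97  0.03  0.64  1.3 ]
```

```bash
python3 - <<'E'
from cell import arm, planner
from h import *
def st(t):
    o=arm.get_obs();print(t,round(o['time'],2),L(o['tool_pos']).round(1),np.round(o['wrist_force'],1))
arm.move_ptp(F((49,20,85)).tolist(),Q(205.1));st('above L')
print(arm.move_linear(F((49,20,68)).tolist(),max_speed=60));
print(arm.move_linear(F((49,20,42)).tolist(),max_speed=20,f_stop=18));st('down L')
arm.move_linear(F((49,20,70)).tolist(),max_speed=150)
arm.move_linear(F((49,-20,70)).tolist(),max_speed=150);st('above R')
print(arm.move_linear(F((49,-20,42)).tolist(),max_speed=20,f_stop=18));st('down R')
arm.move_linear(F((49,-20,80)).tolist(),max_speed=150)
E
```

```text
above L 6.38 [50.6 19.7 86.4] [0.2 0.1 1.3]
False
True
down L 7.78 [49.1 20.1 48.1] [-2.1 -0.9  7.4]
above R 8.5 [ 48.6 -20.9  69.3] [ 0.  -0.4  0.9]
True
down R 9.55 [ 49.  -20.   48.1] [-2.2 -1.2  8.4]
```

```bash
python3 - <<'E'
from cell import arm, planner,viewer,finder
from h import *
arm.move_linear(F((49,-20,170)).tolist(),max_speed=200)
for n in("scene","top"):
    p,d=viewer.camera(n);np.savez(f"pics/{n}1.npz",p=p,d=d);c=viewer.camera_params(n)
    W=cloud(d,c);cc,s=np.cos(YAW),np.sin(YAW);R=np.array([[cc,-s],[s,cc]]);l=(W[...,:2]-O)@R
    m=(np.abs(l[...,1])<28)&(W[...,2]>50)&(W[...,2]<85)
    for x in range(-126,-78,3):
        q=m&(np.abs(l[...,0]-x)<1.5);
        if q.sum()>3: print(x,q.sum(),np.percentile(W[q][:,2],[10,50,90]).round(1),end=' | ')
    print()
    for k in("rib_top","tongue_left","tongue_right","near_left","near_right","relay_left_top","relay_right_top"):
        r=finder.mark_of(n,k);print(n,k,[(L(x['location']).round(1).tolist(),round(x['p'],2)) for x in r[:2]])
f=np.load("pics/top1.npz")['p'][160:295,190:330,::-1];cv2.imwrite("pics/t1c.png",cv2.resize(f,None,fx=5,fy=4.4,interpolation=cv2.INTER_CUBIC))
f=np.load("pics/scene1.npz")['p'][195:285,210:350,::-1];cv2.imwrite("pics/s1c.png",cv2.resize(f,None,fx=5,fy=5,interpolation=cv2.INTER_CUBIC))
E
```

```text
-120 44 [61.9 63.7 65.1] | -117 29 [63.  63.9 64.9] | -114 32 [62.3 63.1 64.3] | -111 30 [62.2 62.8 63.9] | -108 33 [61.2 62.  63.2] | -105 32 [60.7 61.8 62.5] | -102 31 [60.8 61.5 62.4] | -99 81 [61.3 65.  69.7] | -96 35 [68.6 70.9 72. ] | -93 30 [69.8 70.5 71.3] | -90 18 [69.4 70.4 71.4] | -84 17 [58.  59.3 60.4] | -81 28 [57.6 58.7 59.7] | 
scene rib_top [([-91.5, 5.7, 72.2], 0.91), ([-1.2, -1.2, -0.2], 0.36)]
scene tongue_left [([27.1, 27.0, 39.8], 0.65), ([-45.9, 130.0, 1.9], 0.5)]
scene tongue_right [([29.1, -26.8, 45.1], 0.7)]
scene near_left [([-117.6, 32.2, 66.3], 0.69)]
scene near_right [([-118.5, -27.5, 67.0], 0.64), ([0.5, 0.1, 1.1], 0.64)]
scene relay_left_top [([52.0, 18.9, 36.9], 0.58)]
scene relay_right_top [([50.0, -14.5, 39.3], 0.54)]
-120 5 [62.7 63.7 64.1] | -117 32 [61.4 63.2 65.8] | -114 27 [61.  63.2 65.3] | -111 28 [61.7 62.9 64.6] | -108 29 [61.5 62.7 65.7] | -105 30 [60.4 61.8 63.8] | -102 25 [60.1 62.4 63.4] | -99 26 [59.2 60.3 63.1] | -96 20 [63.3 69.8 72.1] | -93 25 [68.5 71.4 73.2] | -90 27 [69.2 70.5 72.6] | -87 29 [57.6 60.4 71.4] | -84 25 [57.8 59.4 61.7] | -81 23 [57.3 58.7 60.9] | 
top rib_top [([-92.7, -0.2, 68.7], 0.76)]
top tongue_left [([26.7, 26.6, 43.6], 0.93)]
top tongue_right [([26.5, 26.0, 46.6], 0.38), ([-44.7, 125.2, -0.6], 0.26)]
top near_left [([-118.7, 29.9, 65.4], 0.84)]
top near_right [([-120.7, -28.3, 67.6], 0.69), ([25.8, 27.3, 42.8], 0.35)]
top relay_left_top [([50.8, 21.9, 44.6], 0.51), ([-48.2, -0.7, 48.9], 0.25)]
top relay_right_top []
```

View pics/s1c.png

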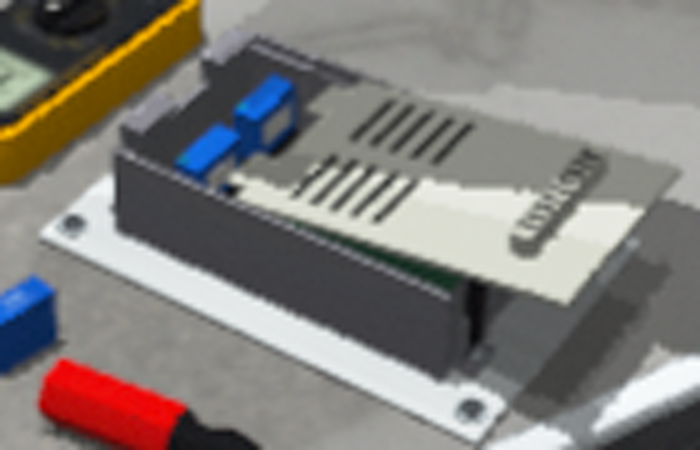

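View pics/t1c.png

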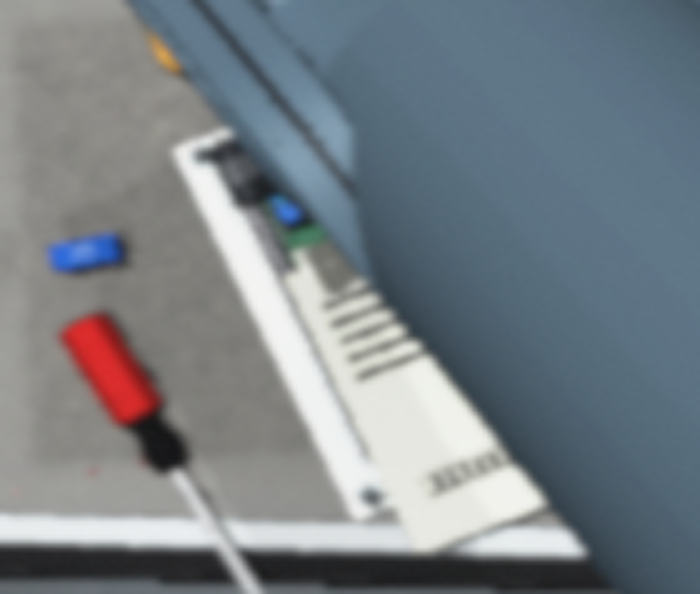

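The scene crop shows both relays sunk, at crop pixels (265,105) and (210,150), and the shadowed rib near (560,205). The depth puts the rib at case x≈-92.5 with its top at 71 mm, and the cover plate's rear edge at about 64 mm. Next I go behind the rib and push.

```bash
python3 - <<'E'
from cell import arm, planner,viewer
from h import *
def st(t):
    o=arm.get_obs();print(t,round(o['time'],2),L(o['tool_pos']).round(1),np.round(o['wrist_force'],1))
arm.move_ptp(F((-116.5,0,120)).tolist(),Q(205.1));st('above')
arm.move_linear(F((-116.5,0,90)).tolist(),max_speed=80);
print(arm.move_linear(F((-116.5,0,75.5)).tolist(),max_speed=30,f_stop=3));st('down')
print(arm.move_linear(F((-100,0,73)).tolist(),max_speed=30,f_stop=8));st('push a')
p,d=viewer.camera("scene");cv2.imwrite("pics/s2c.png",cv2.resize(p[150:285,210:350,::-1],None,fx=5,fy=4.4,interpolation=cv2.INTER_CUBIC))
E
```

```text
above 12.05 [-115.3    0.2  120.5] [-0.4  0.8 -0.2]
False
down 13.21 [-116.6   -0.    75.4] [-0.3  0.7  0.4]
False
push a 13.92 [-100.   -0.   73.] [-0.1  0.6 -0.1]
```

View pics/s2c.png

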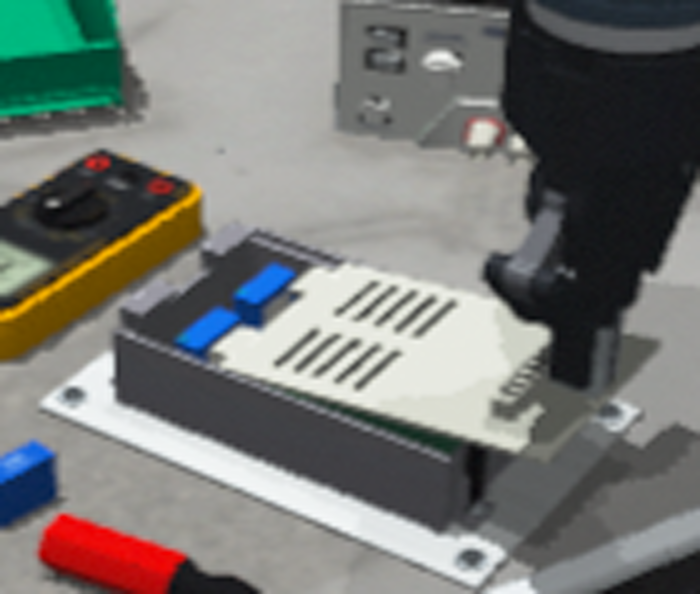

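The finger sits behind the rib at crop pixels (530,370), and the cover has moved about 8 mm with its tongues now at the relays. I carry on with the push.

```bash
python3 - <<'E'
from cell import arm, planner,viewer,finder
from h import *
def st(t):
    o=arm.get_obs();print(t,round(o['time'],2),L(o['tool_pos']).round(1),np.round(o['wrist_force'],1))
r=arm.move_linear(F((-70,0,69)).tolist(),max_speed=30,f_stop=8);print(r);st('push b')
if not r:
    print(arm.move_linear(F((-59,0,67.5)).tolist(),max_speed=15,f_stop=7));st('push c')
p,d=viewer.camera("scene");cv2.imwrite("pics/s3c.png",cv2.resize(p[150:285,210:350,::-1],None,fx=5,fy=4.4,interpolation=cv2.INTER_CUBIC))
for k in("tongue_left","tongue_right","near_left","near_right"):
    r=finder.mark_of("scene",k);print(k,[(L(x['location']).round(1).tolist(),round(x['p'],2)) for x in r[:2]])
E
```

```text
False
push b 15.12 [-70.   0.  69.] [-0.2  0.6 -0.1]
True
push c 15.8 [-61.9  -0.1  66.8] [-0.1 -0.4  0. ]
tongue_left [([76.1, 28.5, 40.8], 0.98)]
tongue_right [([77.5, -27.9, 45.8], 0.65)]
near_left [([-72.0, 31.3, 57.9], 0.93)]
near_right [([-72.3, -29.6, 57.1], 0.79)]
```

View pics/s3c.png

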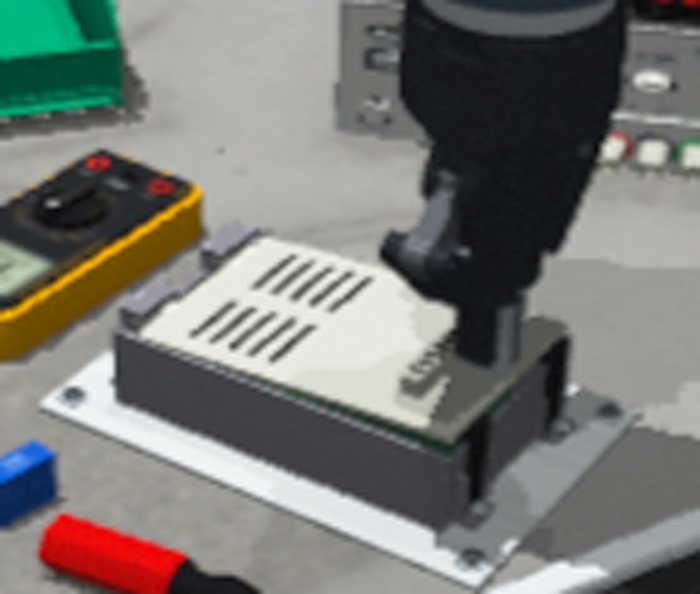

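The tongues are in under the lugs at crop pixels (150,310) and (235,240), and the catch end still rests proud on the catches. I back off, lift, and press down on the rib.

```bash
python3 - <<'E'
from cell import arm, planner,viewer,finder
from h import *
def st(t):
    o=arm.get_obs();print(t,round(o['time'],2),L(o['tool_pos']).round(1),np.round(o['wrist_force'],1))
arm.move_linear(F((-65,0,68)).tolist(),max_speed=40)
arm.move_linear(F((-65,0,85)).tolist(),max_speed=100)
arm.move_linear(F((-47.5,0,85)).tolist(),max_speed=100);st('above')
print(arm.move_linear(F((-47.5,0,60.5)).tolist(),max_speed=20,f_stop=35));st('pressed')
arm.sleep(0.2)
arm.move_linear(F((-47.5,0,80)).tolist(),max_speed=60)
arm.move_linear(F((-47.5,0,180)).tolist(),max_speed=200);st('up')
p,d=viewer.camera("scene");np.savez("pics/scene4.npz",p=p,d=d);cv2.imwrite("pics/s4c.png",cv2.resize(p[150:285,210:350,::-1],None,fx=5,fy=4.4,interpolation=cv2.INTER_CUBIC))
W=cloud(d,viewer.camera_params("scene"));cc,s=np.cos(YAW),np.sin(YAW);l=(W[...,:2]-O)@np.array([[cc,-s],[s,cc]])
for y in(30,-30,0):
    for x in(-68,-60,-49,-30,0,30,60):
        q=(abs(l[...,1]-y)<8)&(abs(l[...,0]-x)<3)&(W[...,2]>30)&(W[...,2]<90)
        print(x,y,q.sum(),np.median(W[q][:,2]).round(1) if q.any() else None,end=' | ')
    print()
for k in("tongue_left","tongue_right","near_left","near_right","rib_top"):
    r=finder.mark_of("scene",k);print(k,[(L(x['location']).round(1).tolist(),round(x['p'],2)) for x in r[:2]])
E
```

```text
above 16.94 [-47.6  -0.1  84.6] [-0.3 -0.   0.8]
True
pressed 17.97 [-47.5   0.   64.1] [-1.3 -0.8  8.2]
up 19.24 [-4.820e+01 -1.000e-01  1.791e+02] [ 0.  -0.7 -0.5]
-68 30 20 45.7 | -60 30 19 45.9 | -49 30 34 50.6 | -30 30 18 45.7 | 0 30 16 45.6 | 30 30 19 45.8 | 60 30 16 46.0 | 
-68 -30 15 46.0 | -60 -30 16 45.7 | -49 -30 7 55.9 | -30 -30 17 45.7 | 0 -30 16 45.6 | 30 -30 17 45.9 | 60 -30 12 46.0 | 
-68 0 17 45.8 | -60 0 17 45.6 | -49 0 16 56.1 | -30 0 16 45.7 | 0 0 18 45.9 | 30 0 14 45.8 | 60 0 18 45.5 | 
tongue_left [([77.7, 26.2, 44.8], 0.81)]
tongue_right [([74.0, -28.8, 46.3], 0.6)]
near_left [([-73.1, 31.6, 48.3], 0.85), ([-2.2, 2.4, 43.2], 0.75)]
near_right [([-72.7, -26.3, 47.1], 0.96)]
rib_top [([-44.3, 5.6, 58.6], 0.82), ([-46.0, 128.9, -1.2], 0.24)]
```

View pics/s4c.png

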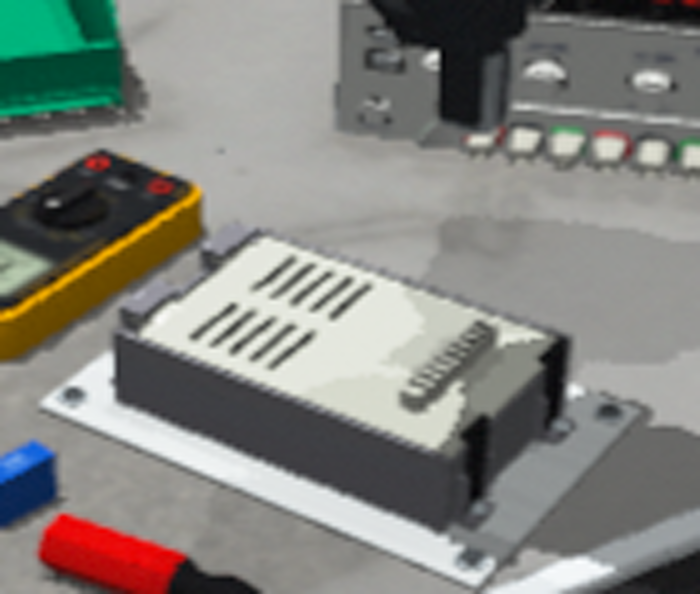

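The cover lies flat: its plate reads 45.5–46.0 mm everywhere and the rib top 56 mm. Both catches stand up over its edge at crop pixels (478,440) and (555,360). The loose parts are unmoved and the arm is clear, so I hand in.

```bash
python3 - <<'E'
from cell import arm,ticket
arm.sleep(0.3);print(ticket.sign_off(),arm.get_obs()['time'])
E
```

```text
the job is handed in; nothing more can be done
the job is handed in; nothing more can be done
```

The relay case is closed up and I handed the job in at about 19.5 s, well inside the 51 s limit. The sign-off gave no verdict, so the checks below are my own.

- **Relays:** I pressed each one down to its hard stop. The fingertips ended about 40.1 mm above the worktop, against 40 mm for fully home.
- **Cover slid in:** I pushed it by the rib until the tongues stopped hard. The finger's position then put the rib about 1.5 mm past its nominal -48 mm, and the picture showed both tongues under the lugs.
- **Cover snapped down:** I pressed on the rib until it met the stop, with the rib top at about 56 mm. Depth then read 45.5–46.0 mm across the plate, including the edge at both catches. In the picture both catches stood upright over the edge.
- **Around the case:** The multimeter, screwdriver and spare relay looked unmoved in the last picture. The gripper was raised clear of everything.

- **What disagreed:** The detector network put the left near edge at 48.3 mm, just over the 48 mm limit, and the tongue tips at x = 74 to 77.7 mm against 74. Both are within its 4 mm error, and the depth readings didn't bear out the near-edge figure.
- **Not measured:** I judged the catch angles only from the picture.

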